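# Flip open the desk power box and switch it on

## Robot

A 6-joint arm with a two-finger parallel gripper is mounted at the origin on the work surface. World frame = base frame: x ahead of the robot, y to its left, z up, the work surface at z = 0. Lengths are in mm, angles in rad, forces in N, time in s.
With the tool pointing down it reaches from about 350 to 975 mm from the base axis. Payload 7.1 kg.
Tool frame: the origin (TCP) lies at the very end of the fingers, on their centre line; the grasp point (between the pads) lies ctrl.hold_point_z behind it (ctrl.hold_point_z is the distance from the TCP to the grasp point, in mm); z points along the fingers, y is the line along which they close (so a half turn about z gives the same grasp; the last joint's range is limited). The gripper opens to 88 mm and grips with 3 to 60 N. Pads are 20 mm wide; open, the fingers measure 115 mm over their backs; the gripper's body (75 mm by 178 mm) begins 61 mm behind the grasp point.
Start: joints at [1.327, 0.423, 1.63, -0, 1.089, -0.019], TCP at [139.288, 609.265, 222.675] pointing down, gripper open.
Joint ranges: [-3, 3], [-0.9, 2.11], [0.09, 2.58], [-1.31, 4.45], [0.11, 2.69], [-2.54, 2.54]. Speed limits (rad/s): [2.39, 2.39, 3.01, 3.14, 3.14, 3.14].

## Interface

Orientations are given as a rotation vector (axis times angle).
In Python, from workcell import ctrl gives the robot as it stands. The module is installed in compiled form; this text tells all that it offers.
- The arm moves only by the shell command python3 -m creep 'ROWS'. ROWS is JSON, a list of rows, each an object with "translation": the shift along the tool's x, y, z in mm, a list of three; "angular": the turn, a rotation vector about the tool's x, y, z in rad, a list of three; "jaw": the opening, from 0 (shut) to 1 (fully open). A call has exactly 8 rows; each row is the pose to reach, as a shift and turn from the pose commanded when the call began, along the tool's axes at that moment; what a row does not reach only later rows make up. A row lasts 1/8 s, in which the tool goes at most 62.5 mm and 10.7 degrees, less where a joint would pass 70% of its speed; a pose out of reach is approached as far as the arm can. A call with a gripper value outside its range is refused whole. The fingers move at their own pace and stop on an object; the grip force is fixed at half the most. Time passes only in rows, so rows that repeat a pose let the fingers close, or fill a call up. It gives the time, the measured TCP pose, the force, the opening and the grip force at its end, in the units of the state.
- ctrl.get_obs(): the state, without advancing time (a new reading comes with each control period).
- ctrl.get_image(name): name is "side" or "top"; returns the picture (384x512x3 uint8, red, green, blue); there is no depth.
- ctrl.camera_info(name): a dict with "camera_matrix" (3x3 intrinsics, pixels), "distortion" ([k1, k2, p1, p2, k3] as OpenCV has them; the pictures are not rectified), "world_from_camera" (4x4, takes a point from camera to world coordinates). Camera axes: x right, y up, looking along -z (the intrinsics and any distortion apply to the point x, -y, -z); pixel columns grow to the right and rows downward; lengths in mm; the calibration is good to about 2 mm. A picture is of the moment at which its call begins. camera_info takes no time and is no camera call.
- ctrl.close_job(): hands the job in; it is judged then, once.
Trained networks look in the newest picture that a camera, given by its name, has taken for a name from the list of things; names that differ only in an ending like _2 or _b are one class to them, and where a whole thing is asked for, a point or a joint stands for the part that bears it (a point fixed in the world has none). Each returns a list of dicts, best first, with "score" (0 to 1); they miss things now and then, are a little off and sometimes report something else, mostly with a low value. They report only what shows in the picture. A call takes as long as a camera call. They do not tell look-alikes from the thing itself.
- ctrl.look_for(camera, label): "rect" ([left, top, right, bottom] in pixels, round what is visible of it).
The state is a dict: "t": time; "qpos": joint angles; "qvel": joint speeds; "joint_torque": joint torques, N m; "ee_pos": TCP position; "orientation": TCP orientation; "ft_force": force on the tool from outside, world axes, zero at the start; "moment": the same for the moment, N m; "width": finger opening in mm; "grasp_force": force on a finger pad.
Only numpy, scipy, OpenCV 4.12 (cv2) and the standard library are available. Lean on these libraries where they do the work, as an engineer would, in place of code of your own. Each camera call takes 0.05 s, during which the arm holds its last target. There are 200 camera calls.

## Task

Switch on the low, broad power box on the desk: with the fingertips lift its lid from under the front tab and push it right over past upright, so that it stays open by its own weight, then press the raised front half of the rocker switch inside fully down. Only touch and push: do not take the lid between the fingers, do not pick anything up, keep the box standing where it is, and leave the tall index-card box shut and everything else on the desk in its place.

Things in the scene. Friction and masses are not known exactly. Their poses are not given: they have to be found in the camera images.
- power_box: low, broad desk power box: plain grey steel, 120 mm deep (x) x 150 wide (y) x 80 tall, walls 4 mm, about 2.5 kg, standing loose. Origin: centre of its underside. x points from its front (lid's tab, roughly towards the robot) to its back (hinge), z up. Under the lid a deck lies 55 mm above the desk (25 mm below the rim), with the black rocker switch mid-width and flat sockets
- lid (a joint): power box's lid (rad): 0 shut, 1.57 upright, 2.0 its stop, leaning backwards. Swings up about a level hinge along the top of the box's back wall. Almost frictionless: let go before upright it falls shut, past upright it falls to the stop and stays there by its weight (about 0.16 kg; 1 N straight up lifts the tab, but a level push against the tab's edge jams)
- lid_hinge (a point): on the lid's hinge line, mid-width, 60 mm behind the box's centre, 80 mm above the desk, at the lid's underside; axes are the lid's: equal to the box's when shut, turning with the lid about y
- lid_tab (a point): lid's underside, middle of the front edge of its tab, 150 mm from the hinge line; axes as lid_hinge (x from tab to hinge, z out of the upper face). The lid is a flat 6 mm plate, 120 x 150 mm, flush with the box's sides; the tab is a 60 mm wide tongue of it jutting 30 mm beyond the front wall, underside 80 mm above the desk, nothing below it
- switch (a joint): rocker switch in the power box (rad): 0 off (front half raised), 0.4 fully pressed to its stop (on); stays where it is left. Takes about 3 N at the pressing point
- switch_press (a point): top of the raised front half of the black rocker (paddle 50 mm along box x, 38 along y, 8 thick). Its axis runs along box y, 15 mm in front of the box's centre, 64 mm above the desk; this point is 16 mm in front of the axis, 72 mm above the desk when off, and goes down 6 mm when pressed home. The front wall's inside is 25 mm further forward
- index_box: bystander look-alike: tall, narrow grey index-card box, 100 mm deep x 110 mm wide x 115 mm tall, with a similar hinged lid and a 40 mm wide tab; origin at the centre of its underside. To be left alone, shut
- index_lid (a joint): angle of the index-card box's lid (rad), 0 shut
- mug: bystander: white mug, 80 mm wide, 90 mm tall; origin at the centre of its underside
- pen_cup: bystander: round dark steel pen cup with pens, 72 mm wide, about 135 mm tall with its pens; origin at the centre of its underside
- stapler: bystander: black stapler lying on its foot, 125 x 34 x 45 mm; origin at the centre of its underside
- notes: bystander: yellow block of sticky notes, 76 x 76 x 36 mm; origin at the centre of its underside
- tape: bystander: black desk tape dispenser, 60 x 140 x 64 mm; origin at the centre of its underside
- punch: bystander: two-hole paper punch, 100 x 120 x 62 mm; origin at the centre of its underside
- eraser: bystander: board eraser, 50 x 120 x 32 mm; origin at the centre of its underside
Things that resemble listed ones, but are neither listed nor needed, are in the scene too. What is shaped like the power_box but green or orange is not meant.

How it is judged:
By the outcome, as a careful person would: the job done as asked, in the order asked, and still so for the second after the job is handed in, with the robot touching nothing.
It also fails if it takes over 58 s, if anything falls off the work surface, if the arm or the gripper's body presses on something with over 40 N, if the wrist force passes 120 N, or if a joint passes its speed limit or range.

## Working session

There is one attempt and no reset: what is moved stays moved. The work goes in short steps, Python scripts to look and compute and a shell command to move; the robot and the scene stay as the last step left them, time stands still between calls to the robot, and variables do not carry over. Pictures are saved under pics/ and viewed, at most 10 in all, crops included, and the job is handed in when it is done.

```bash
mkdir -p pics
python3 - <<'E'
from workcell import ctrl
import cv2,numpy as np
for c in("top","side"):
    cv2.imwrite(f"pics/{c}0.png",ctrl.get_image(c)[:,:,::-1])
    i=ctrl.camera_info(c);print(c,i["camera_matrix"],i["distortion"],np.round(i["world_from_camera"],3).tolist())
    for n in("power_box","lid_tab","index_box"):
        print(n,[(np.round(d["rect"]).tolist(),round(d["score"],2)) for d in ctrl.look_for(c,n)][:5])
o=ctrl.get_obs();print(o["t"],o["ee_pos"],o["orientation"],ctrl.hold_point_z)
E
```

```text
top [[361.35645466   0.         256.64211203]
 [  0.         361.35645466 190.36009959]
 [  0.           0.           1.        ]] [-0.0857727  0.         0.         0.         0.       ] [[0.013, 0.993, -0.116, 393.961], [-1.0, 0.014, 0.009, -3.238], [0.011, 0.116, 0.993, 1265.641], [0.0, 0.0, 0.0, 1.0]]
power_box [([183.0, 230.0, 232.0, 283.0], 0.85), ([282.0, 159.0, 338.0, 206.0], 0.61), ([325.0, 92.0, 381.0, 153.0], 0.57)]
lid_tab [([179.0, 230.0, 235.0, 282.0], 0.89), ([329.0, 95.0, 379.0, 148.0], 0.88)]
index_box [([166.0, 141.0, 212.0, 183.0], 0.81)]
side [[370.04855444   0.         254.0441492 ]
 [  0.         370.04855444 197.09325247]
 [  0.           0.           1.        ]] [-0.08419965  0.          0.          0.          0.        ] [[0.901, 0.328, -0.283, 251.978], [-0.433, 0.687, -0.584, -638.098], [0.003, 0.649, 0.761, 964.479], [0.0, 0.0, 0.0, 1.0]]
power_box [([140.0, 182.0, 191.0, 233.0], 0.9), ([253.0, 230.0, 321.0, 300.0], 0.67), ([345.0, 247.0, 414.0, 307.0], 0.6), ([221.0, 135.0, 266.0, 188.0], 0.38), ([198.0, 228.0, 238.0, 253.0], 0.37)]
lid_tab [([259.0, 229.0, 323.0, 285.0], 0.96), ([352.0, 246.0, 412.0, 302.0], 0.84), ([139.0, 182.0, 188.0, 225.0], 0.6), ([277.0, 192.0, 317.0, 229.0], 0.55)]
index_box [([223.0, 135.0, 265.0, 187.0], 0.73)]
0.4 [139.27726113 609.17634279 222.55146933] [-3.52363720e-01 -3.12175682e+00  3.96727033e-04] 18.700000000000003
```

View pics/top0.png

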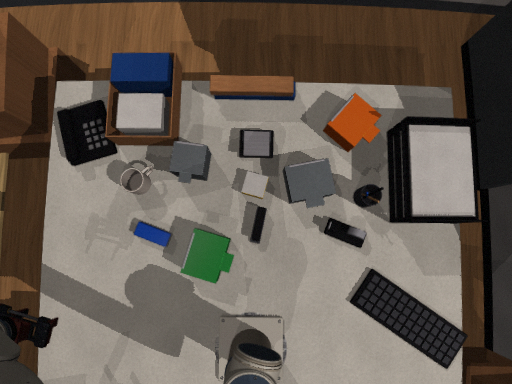

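View pics/side0.png

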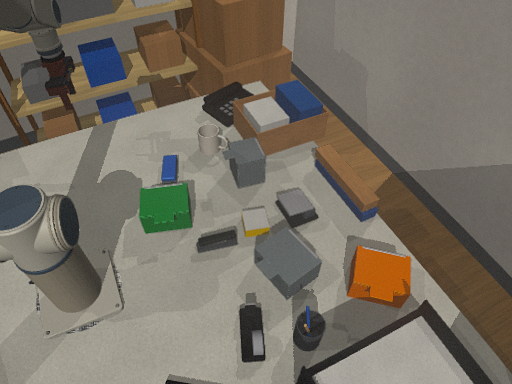

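The top view shows two grey boxes. The one at (310,182) is low and broad with a wide tab towards the robot. The one at (189,160) is tall and narrow, so it is the index box. The green (208,255) and orange (353,122) boxes are decoys. I take (310,182) as the power box and confirm it in one enlarged crop.

Run:
```python
import cv2,numpy as np
t=cv2.imread("pics/top0.png")[150:215,275:345];s=cv2.imread("pics/side0.png")[215:305,245:330]
f=lambda a,k:cv2.resize(a,None,fx=k,fy=k,interpolation=cv2.INTER_CUBIC)
a=f(t,5.5);b=f(s,4.4)
h=max(a.shape[0],b.shape[0]);o=np.zeros((h,a.shape[1]+b.shape[1],3),np.uint8);o[:a.shape[0],:a.shape[1]]=a;o[:b.shape[0],a.shape[1]:]=b
o=cv2.convertScaleAbs(o,alpha=1.6);print(a.shape,b.shape);cv2.imwrite("pics/crop0.png",o)
```

```text
(358, 385, 3) (396, 374, 3)
```

View pics/crop0.png

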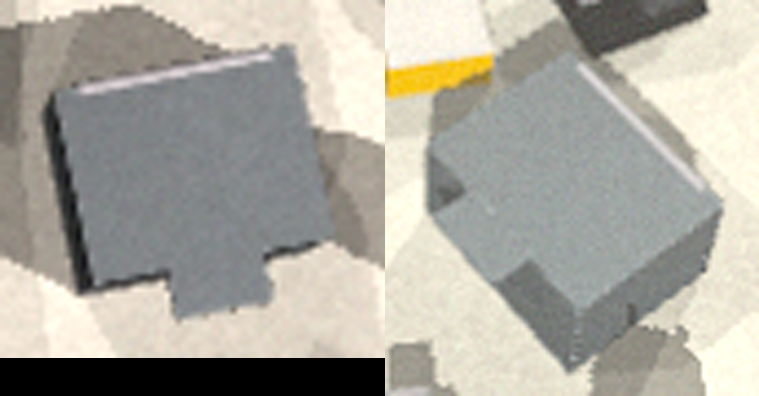

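Confirmed: a low, broad grey steel box with the light hinge strip at the back. In the crop the tab points to the robot, with its front corners at (178,320) and (272,303). I now fit the pose from corners in both views.

```bash
cat > h.py <<'E'
from workcell import ctrl
import cv2,numpy as np
from scipy.spatial.transform import Rotation as R
def proj(c,P):
    i=ctrl.camera_info(c);T=np.linalg.inv(i["world_from_camera"])
    P=np.atleast_2d(P)@T[:3,:3].T+T[:3,3];P=P*[1,-1,-1]
    return cv2.projectPoints(P,np.zeros(3),np.zeros(3),np.array(i["camera_matrix"]),np.array(i["distortion"]))[0][:,0]
E
python3 - <<'E'
from h import *
from scipy.optimize import least_squares
B=np.array([[60,75],[-60,75],[-90,30],[-90,-30],[-60,-75],[60,-75]])
t=np.array([[55,93],[90,286],[178,320],[272,303],[332,240],[293,45]])/5.5+[274.6,149.6]
s=np.array([[185,55],[45,147],[46,209],[112,282],[192,312],[337,207]])/4.4+[244.6,214.6]
def W(p):
    c,n=np.cos(p[2]),np.sin(p[2])
    return np.c_[B@np.array([[c,n],[-n,c]])+p[:2],np.full(6,86)]
f=lambda p:np.r_[(proj("top",W(p))-t),(proj("side",W(p))-s)].ravel()
for g in (f,lambda p:f(p)[:12],lambda p:f(p)[12:]):
    r=least_squares(g,[420,-160,0.2],x_scale=[100,100,1],loss="soft_l1");print(r.x,np.round(r.fun,1))
p=least_squares(f,[420,-160,0.2],x_scale=[100,100,1],loss="soft_l1").x
c,n=np.cos(p[2]),np.sin(p[2])
for q in [(-90,0),(-31,0),(60,0)]: print(q,p[0]+c*q[0]-n*q[1],p[1]+n*q[0]+c*q[1])
print(R.from_rotvec(ctrl.get_obs()["orientation"]).as_matrix().round(3))
E
```

```text
[ 5.71328245e+02 -1.90480840e+02  1.97102479e-01] [-0.3 -0.9  0.4 -0.6 -0.5 -0.3  0.2 -0.5  0.7 -0.5  0.3 -0.1 -0.3 -1.1
 -1.3 -1.2 -0.4  1.6 -1.7  0.9 -0.1  0.2  0.5 -0.1]
[ 5.69719817e+02 -1.89832989e+02  2.01639112e-01] [-0.5 -0.3  0.3  0.  -0.5  0.2  0.2 -0.1  0.6 -0.1  0.1  0.3]
[ 5.72903742e+02 -1.90709148e+02  1.92689501e-01] [ 0.3 -1.2 -0.7 -1.5  0.1  1.3 -1.2  0.6  0.3  0.1  1.  -0.1]
(-90, 0) 483.07081543276564 -208.1054259856264
(-31, 0) 540.9284640050785 -196.55153046581378
(60, 0) 630.1665321420356 -178.73111534203503
[[-0.975  0.223 -0.   ]
 [ 0.223  0.975 -0.   ]
 [-0.    -0.    -1.   ]]
```

```bash
cat >> h.py <<'E'
YAW=.197;C=np.array([571.3,-190.5])
def box(x,y,z): c,n=np.cos(YAW),np.sin(YAW); return np.array([C[0]+c*x-n*y,C[1]+n*x+c*y,z])
def tool(alpha,yaw=YAW): # fingers point alpha deg below level, along heading yaw; tool y to the right
    a=np.radians(alpha);h=np.array([np.cos(yaw),np.sin(yaw),0]);z=h*np.cos(a)-[0,0,np.sin(a)]
    y=np.array([h[1],-h[0],0]);return R.from_matrix(np.c_[np.cross(y,z),y,z])
def go(pos,Rt,p0=None,R0=None):
    o=ctrl.get_obs();p0=o["ee_pos"] if p0 is None else p0;R0=R.from_rotvec(o["orientation"]) if R0 is None else R0
    print("tr",R0.inv().apply(np.array(pos)-p0).round(1),"ang",(R0.inv()*Rt).as_rotvec().round(3))
def st():
    o=ctrl.get_obs();M=R.from_rotvec(o["orientation"]).as_matrix()
    print("t",o["t"],"pos",np.round(o["ee_pos"],1),"z",M[:,2].round(3),"y",M[:,1].round(3),"F",np.round(o["ft_force"],1),"q",np.round(o["qpos"],2))
E
python3 -m creep '[{"translation":[-218,-211,-77],"angular":[0,0,0.7],"jaw":0},{"translation":[-218,-211,-77],"angular":[0,0,0.7],"jaw":0},{"translation":[-436,-422,-77],"angular":[0,0,1.4],"jaw":0},{"translation":[-436,-422,-77],"angular":[0,0,1.4],"jaw":0},{"translation":[-436,-422,-77],"angular":[0,0,1.4],"jaw":0},{"translation":[-436,-422,-77],"angular":[0,0,1.4],"jaw":0},{"translation":[-436,-422,-77],"angular":[0,0,1.4],"jaw":0},{"translation":[-436,-422,-77],"angular":[0,0,1.4],"jaw":0}]'
python3 -c "
from h import *
st();go([440,-80,300],tool(90))"
```

```text
t: 1.4
ee_pos: [409.9, 193.1, 289.6]
orientation: [2.284, 2.156, 0.002]
ft_force: [0.1, 0.6, 0.1]
width: 11.0
grasp_force: 0.0
t 1.4 pos [409.9 193.1 289.6] z [ 0.001  0.    -1.   ] y [ 0.998 -0.058  0.001] F [0.1 0.6 0.1] q [0.41 0.08 1.92 0.   1.14 0.47]
tr [-270.9   45.8  -10.5] ang [ 0.000e+00 -1.000e-03  1.316e+00]
```

```bash
python3 -m creep '[{"translation":[-271,46,-10],"angular":[0,0,1.31],"jaw":0},{"translation":[-271,46,-10],"angular":[0,0,1.31],"jaw":0},{"translation":[-271,46,-10],"angular":[0,0,1.31],"jaw":0},{"translation":[-271,46,-10],"angular":[0,0,1.31],"jaw":0},{"translation":[-271,46,-10],"angular":[0,0,1.31],"jaw":0},{"translation":[-271,46,-10],"angular":[0,0,1.31],"jaw":0},{"translation":[-271,46,-10],"angular":[0,0,1.31],"jaw":0},{"translation":[-271,46,-10],"angular":[0,0,1.31],"jaw":0}]' >/dev/null
python3 -c "
from h import *
st();go(box(-135,0,180),tool(35))"
```

```text
t 2.4 pos [440.2 -78.4 299.1] z [ 0. -0. -1.] y [ 0.207 -0.978  0.   ] F [-0.5  1.1 -0.8] q [-0.2   0.06  1.92 -0.    1.16  1.16]
tr [-29.9 135.2 119.1] ang [-0.005  0.96   0.01 ]
```

```bash
python3 -m creep '[{"translation":[-30,135,119],"angular":[0,0.96,0.01],"jaw":0},{"translation":[-30,135,119],"angular":[0,0.96,0.01],"jaw":0},{"translation":[-30,135,119],"angular":[0,0.96,0.01],"jaw":0},{"translation":[-30,135,119],"angular":[0,0.96,0.01],"jaw":0},{"translation":[-30,135,119],"angular":[0,0.96,0.01],"jaw":0},{"translation":[-30,135,119],"angular":[0,0.96,0.01],"jaw":0},{"translation":[-30,135,119],"angular":[0,0.96,0.01],"jaw":0},{"translation":[-30,135,119],"angular":[0,0.96,0.01],"jaw":0}]' >/dev/null
python3 -c "
from h import *
st();go(box(-125,0,62),tool(35))"
```

```text
t 3.4 pos [ 439.3 -214.   179.9] z [ 0.785  0.176 -0.593] y [ 0.211 -0.977 -0.011] F [ 0.9 -0.5 -0.6] q [-0.98  0.37  2.35  1.6   0.85 -1.02]
tr [-89.5   4.2  77.2] ang [-0.019  0.024  0.001]
```

```bash
python3 -m creep '[{"translation":[-89,4,77],"angular":[-0.02,0.02,0],"jaw":0},{"translation":[-89,4,77],"angular":[-0.02,0.02,0],"jaw":0},{"translation":[-89,4,77],"angular":[-0.02,0.02,0],"jaw":0},{"translation":[-89,4,77],"angular":[-0.02,0.02,0],"jaw":0},{"translation":[-89,4,77],"angular":[-0.02,0.02,0],"jaw":0},{"translation":[-89,4,77],"angular":[-0.02,0.02,0],"jaw":0},{"translation":[-89,4,77],"angular":[-0.02,0.02,0],"jaw":0},{"translation":[-89,4,77],"angular":[-0.02,0.02,0],"jaw":0}]' >/dev/null
python3 -c "
from h import *
st();go(box(-82,0,54),tool(35))
t=ctrl.get_image('top')[165:225,260:345];s=ctrl.get_image('side')[195:300,205:325]
f=lambda a,k:cv2.convertScaleAbs(cv2.resize(a,None,fx=k,fy=k,interpolation=cv2.INTER_CUBIC),alpha=1.5)
a=f(t,4.5);b=f(s,3.3);o=np.zeros((360,800,3),np.uint8);o[:a.shape[0],:a.shape[1]]=a;o[:b.shape[0],390:390+b.shape[1]]=b
cv2.imwrite('pics/p3.png',o[:,:,::-1])"
```

```text
t 4.4 pos [ 448.2 -213.2   63. ] z [ 0.799  0.161 -0.58 ] y [ 0.195 -0.981 -0.004] F [ 0.2 -0.1  0.1] q [-0.95  0.73  2.34  1.94  0.93 -1.49]
tr [17.7  1.9 40.4] ang [-0.002  0.008 -0.004]
```

View pics/p3.png

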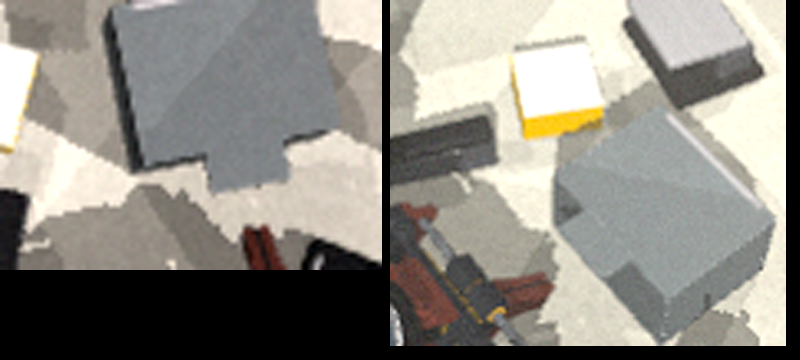

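```bash
python3 -c "
from h import *
o=ctrl.get_obs();print(o['width'],o['grasp_force'])
p=o['ee_pos'];M=R.from_rotvec(o['orientation']).as_matrix()
for d in (0,-40,-80): print(((proj('top',p+M[:,2]*d)-[260,165])*4.5).round(),((proj('side',p+M[:,2]*d)-[205,195])*3.3+[390,0]).round())"
```

```text
0.6298255893767847 0.0
[[250. 233.]] [[540. 288.]]
[[265. 276.]] [[506. 297.]]
[[280. 321.]] [[471. 306.]]
```

```bash
python3 -m creep '[{"translation":[-4,0,8],"angular":[0,0.008,0],"jaw":0},{"translation":[0,0,14],"angular":[0,0.008,0],"jaw":0},{"translation":[5,1,20],"angular":[0,0.008,0],"jaw":0},{"translation":[9,1,27],"angular":[0,0.008,0],"jaw":0},{"translation":[13,2,33],"angular":[0,0.008,0],"jaw":0},{"translation":[18,2,40],"angular":[0,0.008,0],"jaw":0},{"translation":[18,2,40],"angular":[0,0.008,0],"jaw":0},{"translation":[18,2,40],"angular":[0,0.008,0],"jaw":0}]' >/dev/null
python3 -c "
from h import *
st()
o=ctrl.get_obs();p=o['ee_pos'];R0=R.from_rotvec(o['orientation'])
for th in [-3,2,8,14,20,26,32,38,44,50,56,62,68,74,80,86,92,98,104,108]:
    r=132-10*np.clip((th+8)/50,0,1);a=np.radians(th)
    q=box(60-r*np.cos(a)-5.7,0,80+r*np.sin(a)-8.2)
    print(th,R0.inv().apply(q-p).round(0))
"
```

```text
t 5.5 pos [ 490.4 -206.1   53.4] z [ 0.802  0.163 -0.574] y [ 0.195 -0.981 -0.007] F [-0.2  0.4  0.2] q [-0.85  0.76  2.3   2.04  0.92 -1.47]
-3 [13.  0. -2.]
2 [23.  0. -8.]
8 [ 35.   0. -13.]
14 [ 48.   0. -18.]
20 [ 61.   0. -21.]
26 [ 74.   0. -22.]
32 [ 87.  -0. -22.]
38 [100.  -0. -21.]
44 [113.  -0. -19.]
50 [125.  -0. -17.]
56 [137.  -0. -13.]
62 [149.  -0.  -7.]
68 [160.  -0.  -1.]
74 [170.  -0.   6.]
80 [180.  -0.  15.]
86 [188.  -0.  25.]
92 [196.  -0.  35.]
98 [202.  -0.  46.]
104 [207.  -0.  58.]
108 [210.  -0.  66.]
```

```bash
python3 -m creep '[{"translation":[13,0,-2],"angular":[0,0,0],"jaw":0},{"translation":[23,0,-8],"angular":[0,0,0],"jaw":0},{"translation":[35,0,-13],"angular":[0,0,0],"jaw":0},{"translation":[48,0,-18],"angular":[0,0,0],"jaw":0},{"translation":[61,0,-21],"angular":[0,0,0],"jaw":0},{"translation":[74,0,-22],"angular":[0,0,0],"jaw":0},{"translation":[87,0,-22],"angular":[0,0,0],"jaw":0},{"translation":[100,0,-21],"angular":[0,0,0],"jaw":0}]' 
python3 -c "
from h import *
st()
t=ctrl.get_image('top')[145:225,265:350];s=ctrl.get_image('side')[175:305,205:325]
f=lambda a,k:cv2.convertScaleAbs(cv2.resize(a,None,fx=k,fy=k,interpolation=cv2.INTER_CUBIC),alpha=1.5)
a=f(t,4.5);b=f(s,3.3);o=np.zeros((430,800,3),np.uint8);o[:a.shape[0],:a.shape[1]]=a;o[:b.shape[0],390:390+b.shape[1]]=b
cv2.imwrite('pics/p4.png',o[:,:,::-1])
o=ctrl.get_obs();p=o['ee_pos'];R0=R.from_rotvec(o['orientation'])
for th in [38,44,50,56,62,68,74,80,86,92,98,104,108]:
    r=122;a=np.radians(th)
    q=box(60-r*np.cos(a)-5.7,0,80+r*np.sin(a)-8.2)
    print(th,R0.inv().apply(q-p).round(0))
"
```

```text
t: 6.5
ee_pos: [529.7, -199.0, 147.9]
orientation: [-2.693, -0.26, -1.399]
ft_force: [-1.1, -0.8, -0.4]
width: 0.5
grasp_force: 0.5
t 6.5 pos [ 529.7 -199.   147.9] z [ 0.802  0.163 -0.574] y [ 0.194 -0.981 -0.006] F [-1.1 -0.8 -0.4] q [-0.76  0.5   2.27  1.9   0.79 -1.13]
38 [-1. -1.  1.]
44 [11. -1.  2.]
50 [24. -1.  5.]
56 [36. -1.  9.]
62 [48. -1. 14.]
68 [59. -1. 20.]
74 [69. -1. 28.]
80 [78. -1. 37.]
86 [87. -1. 46.]
92 [94. -1. 56.]
98 [101.  -1.  67.]
104 [106.  -1.  79.]
108 [109.  -1.  87.]
```

View pics/p4.png

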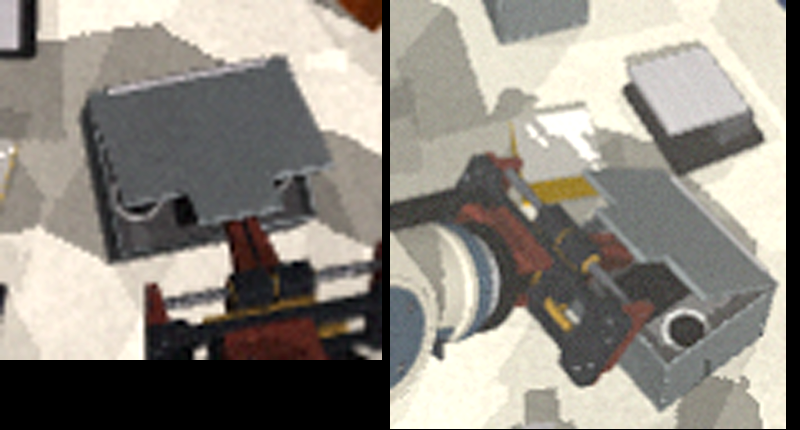

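The lid is up about 40° and rests on the fingertips under the tab, at about (245,225) in the crop. The box has not moved. I continue along the arc.

```bash
python3 -m creep '[{"translation":[11,-1,2],"angular":[0,0,0],"jaw":0},{"translation":[24,-1,5],"angular":[0,0,0],"jaw":0},{"translation":[36,-1,9],"angular":[0,0,0],"jaw":0},{"translation":[48,-1,14],"angular":[0,0,0],"jaw":0},{"translation":[59,-1,20],"angular":[0,0,0],"jaw":0},{"translation":[69,-1,28],"angular":[0,0,0],"jaw":0},{"translation":[78,-1,37],"angular":[0,0,0],"jaw":0},{"translation":[83,-1,41],"angular":[0,0,0],"jaw":0}]' 
python3 -c "
from h import *
st()
o=ctrl.get_obs();p=o['ee_pos'];R0=R.from_rotvec(o['orientation'])
for th in [86,89,92,95,98,101,104,107]:
    r=122;a=np.radians(th)
    q=box(60-r*np.cos(a)-5.7,0,80+r*np.sin(a)-8.2)
    print(th,R0.inv().apply(q-p).round(0))
"
```

```text
t: 7.6
ee_pos: [610.4, -182.2, 191.8]
orientation: [-2.692, -0.261, -1.399]
ft_force: [-0.7, 0.2, 0.6]
width: 0.1
grasp_force: 0.1
t 7.6 pos [ 610.4 -182.2  191.8] z [ 0.802  0.163 -0.574] y [ 0.195 -0.981 -0.006] F [-0.7  0.2  0.6] q [-0.6   0.44  2.14  1.87  0.66 -0.9 ]
86 [5. 0. 4.]
89 [9. 0. 9.]
92 [12.  0. 14.]
95 [16.  0. 20.]
98 [19.  0. 25.]
101 [21.  0. 31.]
104 [24.  0. 37.]
107 [26.  0. 43.]
```

```bash
python3 -m creep '[{"translation":[5,0,4],"angular":[0,0,0],"jaw":0},{"translation":[9,0,9],"angular":[0,0,0],"jaw":0},{"translation":[12,0,14],"angular":[0,0,0],"jaw":0},{"translation":[16,0,20],"angular":[0,0,0],"jaw":0},{"translation":[19,0,25],"angular":[0,0,0],"jaw":0},{"translation":[21,0,31],"angular":[0,0,0],"jaw":0},{"translation":[24,0,37],"angular":[0,0,0],"jaw":0},{"translation":[26,0,43],"angular":[0,0,0],"jaw":0}]' 
python3 -c "
from h import *
st();go(box(-40,0,200),tool(35));go(box(-36,0,130),tool(80))
"
```

```text
t: 8.6
ee_pos: [659.1, -172.7, 188.2]
orientation: [-2.692, -0.26, -1.399]
ft_force: [0.4, -0.0, 0.6]
width: 0.7
grasp_force: 0.0
t 8.6 pos [ 659.1 -172.7  188.2] z [ 0.802  0.163 -0.574] y [ 0.195 -0.981 -0.007] F [ 0.4 -0.   0.6] q [-0.52  0.48  2.07  1.91  0.61 -0.86]
tr [ -64.8    0.4 -112.9] ang [-0.003  0.001 -0.006]
tr [-119.8    0.8  -69.5] ang [-0.005 -0.785 -0.004]
```

```bash
python3 -m creep '[{"translation":[-26,0,-45],"angular":[0,0,0],"jaw":0},{"translation":[-45,0,-80],"angular":[0,0,0],"jaw":0},{"translation":[-65,0,-113],"angular":[0,0,0],"jaw":0},{"translation":[-75,0,-113],"angular":[0,-0.2,0],"jaw":0},{"translation":[-85,0,-113],"angular":[0,-0.4,0],"jaw":0},{"translation":[-85,0,-113],"angular":[0,-0.6,0],"jaw":0},{"translation":[-85,0,-113],"angular":[0,-0.785,0],"jaw":0},{"translation":[-85,0,-113],"angular":[0,-0.785,0],"jaw":0}]' 
python3 -c "
from h import *
st()
t=ctrl.get_image('top')[125:225,265:350];s=ctrl.get_image('side')[175:305,225:345]
f=lambda a,k:cv2.convertScaleAbs(cv2.resize(a,None,fx=k,fy=k,interpolation=cv2.INTER_CUBIC),alpha=1.5)
a=f(t,4.5);b=f(s,3.3);o=np.zeros((450,800,3),np.uint8);o[:a.shape[0],:a.shape[1]]=a;o[:b.shape[0],390:390+b.shape[1]]=b
o=o[:,:,::-1].copy()
for c,off,k,sh in (('top',[265,125],4.5,0),('side',[225,175],3.3,390)):
    for P in (box(-31,0,72),box(-60,75,80),box(-60,-75,80),box(60,-75,80)):
        q=(proj(c,P)[0]-off)*k+[sh,0];cv2.circle(o,tuple(int(v) for v in q),3,(0,0,255),-1)
cv2.imwrite('pics/p5.png',o);go(box(-33,0,110),tool(80))"
```

```text
t: 9.6
ee_pos: [520.1, -193.9, 182.0]
orientation: [-2.989, -0.314, -0.565]
ft_force: [-0.9, 1.0, -0.3]
width: 0.5
grasp_force: 0.0
t 9.6 pos [ 520.1 -193.9  182. ] z [ 0.352  0.119 -0.928] y [ 0.216 -0.975 -0.043] F [-0.9  1.  -0.3] q [-0.54  0.29  2.01  0.49  0.64  0.46]
tr [-13.4   9.3  73.4] ang [-0.046 -0.209  0.012]
```

View pics/p5.png

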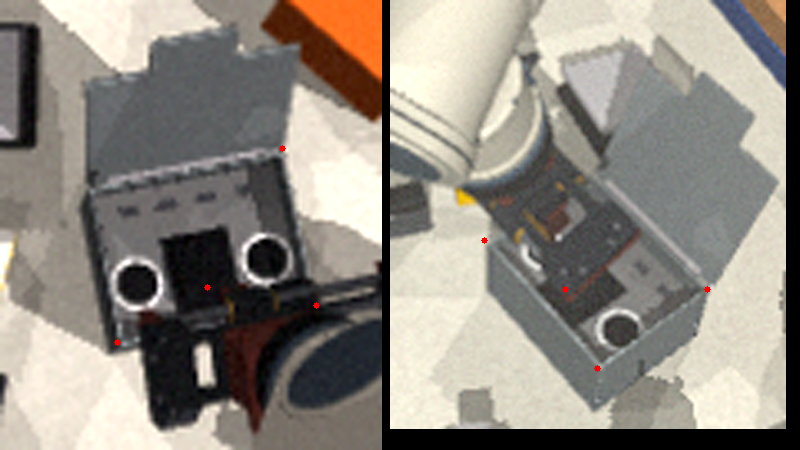

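Lid open at its stop: in the crop it leans back behind the hinge (90–290, 150–190). The switch shows black at (165–232, 232–305) and the fitted press point (207,287) lies on its front half. I go above it, then press.

```bash
python3 -m creep '[{"translation":[-3,2,18],"angular":[-0.02,-0.1,0],"jaw":0},{"translation":[-7,5,37],"angular":[-0.046,-0.209,0.012],"jaw":0},{"translation":[-10,7,55],"angular":[-0.046,-0.209,0.012],"jaw":0},{"translation":[-13,9,73],"angular":[-0.046,-0.209,0.012],"jaw":0},{"translation":[-13,9,73],"angular":[-0.046,-0.209,0.012],"jaw":0},{"translation":[-13,9,73],"angular":[-0.046,-0.209,0.012],"jaw":0},{"translation":[-13,9,73],"angular":[-0.046,-0.209,0.012],"jaw":0},{"translation":[-13,9,73],"angular":[-0.046,-0.209,0.012],"jaw":0}]' 
python3 -c "
from h import *
st();go(box(-33,0,80),tool(80));go(box(-33,0,66),tool(80));go(box(-33,0,63),tool(80))"
```

```text
t: 10.7
ee_pos: [536.6, -196.2, 109.7]
orientation: [-3.096, -0.302, -0.269]
ft_force: [-0.2, 0.7, 0.2]
width: 0.8
grasp_force: 0.0
t 10.7 pos [ 536.6 -196.2  109.7] z [ 0.169  0.036 -0.985] y [ 0.194 -0.981 -0.003] F [-0.2  0.7  0.2] q [-0.43  0.45  1.92  0.18  0.63  0.81]
tr [-3.   1.3 29.6] ang [-0.002  0.001 -0.003]
tr [-5.4  1.3 43.4] ang [-0.002  0.001 -0.003]
tr [-5.9  1.3 46.3] ang [-0.002  0.001 -0.003]
```

```bash
python3 -m creep '[{"translation":[-1,1,10],"angular":[0,0,0],"jaw":0},{"translation":[-2,1,20],"angular":[0,0,0],"jaw":0},{"translation":[-3,1,30],"angular":[0,0,0],"jaw":0},{"translation":[-4,1,35],"angular":[0,0,0],"jaw":0},{"translation":[-4,1,38],"angular":[0,0,0],"jaw":0},{"translation":[-5,1,41],"angular":[0,0,0],"jaw":0},{"translation":[-5,1,43],"angular":[0,0,0],"jaw":0},{"translation":[-5,1,43],"angular":[0,0,0],"jaw":0}]';python3 -c "
from h import *
st()"
```

```text
t: 11.7
ee_pos: [539.4, -196.5, 65.8]
orientation: [-3.096, -0.302, -0.269]
ft_force: [-0.0, -0.0, 0.4]
width: 0.4
grasp_force: 0.0
t 11.7 pos [ 539.4 -196.5   65.8] z [ 0.169  0.036 -0.985] y [ 0.194 -0.981 -0.003] F [-0.  -0.   0.4] q [-0.43  0.53  1.93  0.2   0.55  0.79]
```

```bash
python3 -m creep '[{"translation":[0,0,0.5],"angular":[0,0,0],"jaw":0},{"translation":[0,0,1],"angular":[0,0,0],"jaw":0},{"translation":[0,0,1.5],"angular":[0,0,0],"jaw":0},{"translation":[0,0,2],"angular":[0,0,0],"jaw":0},{"translation":[0,0,2],"angular":[0,0,0],"jaw":0},{"translation":[0,0,2],"angular":[0,0,0],"jaw":0},{"translation":[0,0,2],"angular":[0,0,0],"jaw":0},{"translation":[0,0,2],"angular":[0,0,0],"jaw":0}]'
```

```text
t: 12.7
ee_pos: [539.8, -196.5, 64.8]
orientation: [-3.096, -0.302, -0.27]
ft_force: [-4.0, 0.0, 11.6]
width: 0.4
grasp_force: 5.9
```

```bash
python3 -m creep '[{"translation":[0,0,-10],"angular":[0,0,0],"jaw":0},{"translation":[2,0,-30],"angular":[0,0,0],"jaw":0},{"translation":[4,0,-60],"angular":[0,0,0],"jaw":0},{"translation":[-10,0,-110],"angular":[0,0,0],"jaw":0},{"translation":[-50,0,-150],"angular":[0,0,0],"jaw":0},{"translation":[-100,0,-180],"angular":[0,0,0],"jaw":0},{"translation":[-140,0,-200],"angular":[0,0,0],"jaw":0},{"translation":[-140,0,-200],"angular":[0,0,0],"jaw":0}]'
python3 -c "
from h import *
t=ctrl.get_image('top')[125:225,265:350];s=ctrl.get_image('side')[175:305,225:345]
f=lambda a,k:cv2.convertScaleAbs(cv2.resize(a,None,fx=k,fy=k,interpolation=cv2.INTER_CUBIC),alpha=1.8)
a=f(t,4.5);b=f(s,3.3);o=np.zeros((450,800,3),np.uint8);o[:a.shape[0],:a.shape[1]]=a;o[:b.shape[0],390:390+b.shape[1]]=b
cv2.imwrite('pics/p6.png',o[:,:,::-1])"
```

```text
t: 13.7
ee_pos: [368.6, -230.6, 237.9]
orientation: [-3.097, -0.299, -0.27]
ft_force: [0.2, -0.3, 0.2]
width: 0.7
grasp_force: 0.0
```

View pics/p6.png

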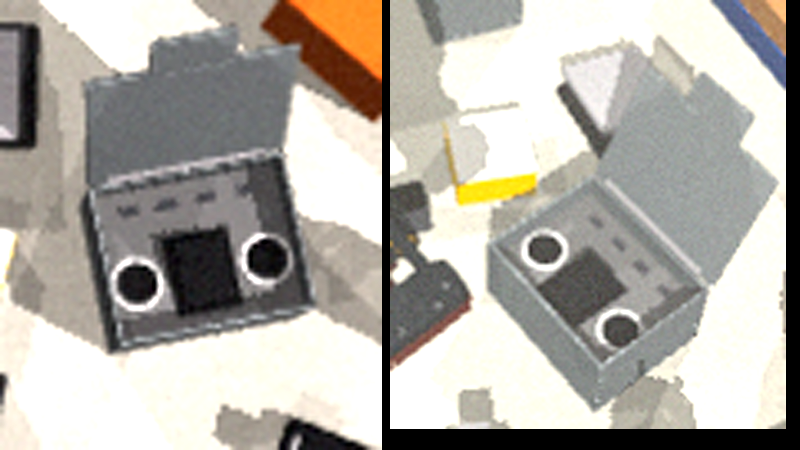

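The final picture shows the lid resting open at (90–300, 30–190), the rocker lying front-down at (165–240, 228–315), and the box and neighbours unmoved. The press met its hard stop with 11.6 N at z = 64.8, the expected depth.

```bash
python3 -c "
from workcell import ctrl
print(ctrl.close_job())"
```

```text
the job is handed in; nothing more can be done
None
```

I pushed the power box's lid over until it stayed open by its own weight, pressed the rocker switch down to its stop, and handed the job in at about 14 s with the box and its neighbours looking unmoved.

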